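# Check the spacer block with the bridge gauge

## Robot

A 7-joint arm with a two-finger parallel gripper is mounted at the origin on the work surface. World frame = base frame: x ahead of the robot, y to its left, z up, the work surface at z = 0. Lengths are in m, angles in rad, forces in N, time in s.
With the tool pointing down it reaches from about 0.4 to 0.75 m from the base axis. Payload 19.5 kg.
Tool frame: the origin (TCP) lies on the centre line of the jaws, within the pads' length; the fingertips stand 22 mm ahead of it and the grasp point (between the pads) lies 3 mm ahead of it (bot.finger_overhang is the z of the fingertips in the tool frame, in m); z points along the fingers, x is the direction in which the jaws open and shut, and the axes are right-handed (so a half turn about z gives the same grasp; the last joint's range is limited). The gripper opens to 85 mm and grips with 20 to 120 N. Pads are 22 mm wide; open, the fingers measure 114 mm over their backs; the gripper's body (76 mm by 85 mm) begins 54 mm behind the grasp point. The pads swing forward as they close: fully open they stand 13 mm farther back than shut.
Start: joints at [-1.384, 0.707, -0.028, 1.485, 0.022, 0.951, -0.075], TCP at [0.13, 0.56, 0.253] pointing down, gripper open.
Joint ranges: [-2.71, 2.71], [-0.32, 2.16], [-1.57, 1.52], [0, 2.45], [-1.46, 4.6], [0, 2.02], [-2.83, 2.83]. Speed limits (rad/s): [1.89, 1.89, 2.57, 2.57, 3.01, 3.01, 3.01].

## Interface

Orientations are given as a unit quaternion [x, y, z, w].
In Python, from plant import sensors, get_image, calibration, workorder, boxes_of, bot gives the robot as it stands.
- The arm moves only by the tool apply_moves, never from a script. Its argument "plan" is a list of rows, each a list of 2 entries, a list of its own where there are three numbers: the shift along the tool's x, y, z normalised to -1 to 1, where 1 is 0.5 m, then the turn, a rotation vector about the tool's x, y, z normalised to -1 to 1, where 1 is 60 degrees. In form: [[[dx, dy, dz], [ax, ay, az]], ...]. A call has 1 to 12 rows; each row shifts and turns the pose as measured when the row begins, along the tool's axes as they then stand; what a row does not reach is not made up. A row lasts 1/10 s, in which the tool goes at most 50 mm and 8.59 degrees, less where a joint would pass 70% of its speed; a pose out of reach is approached as far as the arm can. A call with a number of a shift or a turn outside -1 to 1 is refused whole. A call with a gripper value outside its range is refused whole. "fingers" is the opening, from 0 (shut) to 1 (fully open), set as the call begins (left out, the last holds). The fingers move at their own pace and stop on an object; "grip_force" is the grip in N (left out, the last holds). Time passes only in rows, so rows that do not move let the fingers close. It gives the time, the measured TCP pose, the force and the opening at its end, in the units of the state.
- sensors.read_state(): the state, without advancing time (a new reading comes with each control period).
- get_image(name): name is "side" or "top" or "wrist"; returns the picture (480x640x3 uint8, blue, green, red); there is no depth.
- calibration(name): a dict with "fx", "fy", "cx", "cy" (pixels), "eye" and "orientation" of the camera in the world; the wrist camera has in their place "hand_eye" (4x4, takes a point from camera to tool coordinates, whose origin is the TCP and whose axes are the tool frame's). Camera axes: x right, y up, looking along -z (the intrinsics and any distortion apply to the point x, -y, -z); pixel columns grow to the right and rows downward; lengths in m; the calibration is good to about 2 mm. A picture is of the moment at which its call begins: read the wrist's pose just before it. calibration takes no time and is no camera call.
- workorder.sign_off(): hands the job in, once; it reports no verdict.
Trained networks look in the newest picture that a camera, given by its name, has taken for a name from the list of things; names that differ only in an ending like _2 or _b are one class to them, and where a whole thing is asked for, a point or a joint stands for the part that bears it (a point fixed in the world has none). Each returns a list of dicts, best first, with "score" (0 to 1); they miss things now and then, are a little off and sometimes report something else, mostly with a low value. They report only what shows in the picture. A call takes as long as a camera call.
- boxes_of(camera, target): "point" ([x, y, z] in m, in world coordinates, good to about 4 mm: the middle of the surface that is visible of it).
The state is a dict: "time_s": time; "joint_pos": joint angles; "dq": joint speeds; "joint_torque": joint torques, N m; "tcp_pos": TCP position; "tool_rot": TCP orientation; "wrist_force": force on the tool from outside, world axes, zero at the start; "wrist_torque": the same for the moment, N m; "width": finger opening in m.
Only numpy, scipy, OpenCV 4.12 (cv2) and the standard library are available. Lean on these libraries where they do the work, as an engineer would, in place of code of your own. Each camera call takes 0.05 s, during which the arm holds its last target. There are 200 camera calls.

## Task

Check the height of the rectangular spacer block on the lab bench. Pick up the bridge gauge by the grip on its top, lower it in hand astride the block, one leg along each long side, so that its sprung foot comes down on the middle of the block's top, then let go of it standing level with both legs on the bench so the height can be read. Leave the block where it lies and do not disturb the loaded vial carousel.

Things in the scene. Friction and masses are not known exactly. Their poses are not given: they have to be found in the camera images.
- gauge: Dark steel bridge gauge, 0.5 kg, standing on the bench. Origin: centre of its underside, level with the leg soles; z up. Legs: plates 50 mm along x, 12 thick, at y = +-48 mm (84 mm gap, 60 mm high under the beam). Beam: 34 x 108 mm, z 60 to 74. Grip: upright square aluminium post 26 x 26 mm at x = y = 0, z 74 to 126; any opposite faces. Sprung foot at x = y = 0. Same after a half turn about z.
- gauge_foot (a joint): Slide of the gauge's sprung foot, a steel disc 20 mm across. 0: fully down, underside 2 mm above the leg soles; grows as it is pushed up, to 0.040 m. With the legs on the bench it reads the height of the part under it less 2 mm. Spring and foot push down with about 1.5 N, less than the gauge's weight, so the gauge stands by itself.
- block: Spacer block: plain aluminium block, 90 mm along x, 40 along y, 30 high, 0.3 kg, loose on the bench. Origin: centre of its underside. Not the flat strip (110 x 24 mm, 10 high) nor the round rod with square ends (96 mm long, 22 high) lying near, also aluminium.
- carousel: Loaded vial carousel, a black disc 112 mm across with a ring of blue-capped vials and a steel star in its middle, 44 mm high in all, standing loose on the bench. Origin: centre of its underside. To be left alone.

How it is judged:
By the outcome, as a careful person would: the job done as asked, in the order asked, and still so for the second after the job is handed in, with the robot touching nothing.
It also fails if it takes over 32 s, if anything falls off the work surface, if the arm or the gripper's body presses on something with over 40 N, if the wrist force passes 120 N, or if a joint passes its speed limit or range.

## Working session

There is one attempt and no reset: what is moved stays moved. The work goes in short steps, Python scripts to look and compute and a tool call to move; the robot and the scene stay as the last step left them, time stands still between calls to the robot, and variables do not carry over. Pictures are saved under pics/ and viewed, about 8 in all and at most 12, crops included, and the job is handed in when it is done.

Besides the shell and the picture viewer there is one more tool, called after "Request:" in YAML: its name, and indented under it one key for each argument. apply_moves: Moves the arm, as the interface text tells. Scaled input: -1 to 1 covers 0.5 m each way for a shift and 60 degrees each way for a turn. Its arguments: {"type":"object","properties":{"plan":{"type":"array","items":{"type":"array"}},"fingers":{"type":"number"},"grip_force":{"type":"number"}},"required":["plan"]}

```bash
ls; mkdir -p pics
cat > h.py <<'E'
import numpy as np,cv2
from scipy.spatial.transform import Rotation as R
from plant import sensors,get_image,calibration,workorder,boxes_of,bot
E
python3 - <<'E'
from h import *
s=sensors.read_state();print(s)
for n in("side","top","wrist"):
    print(n,calibration(n)); cv2.imwrite(f"pics/{n}0.png",get_image(n))
    for t in("gauge","block","carousel"):
        print(t,[(np.round(b["point"],3),round(b["score"],2)) for b in boxes_of(n,t)[:3]])
print(bot.finger_overhang,sensors.read_state()["time_s"])
E
```

```text
pics
{'time_s': 0.0, 'joint_pos': array([-1.38370145,  0.70709094, -0.02765558,  1.48499786,  0.02199227,
        0.95088817, -0.07550175]), 'dq': array([ 1.36048007e-03,  2.83612656e-05,  1.17683603e-03,  7.57197557e-04,
       -4.72458125e-04,  1.10593019e-03, -6.59640963e-04]), 'joint_torque': array([-4.09357417e-04, -8.83215523e+01,  1.23441283e+00, -2.36170560e+01,
        1.68413232e-02,  6.54279705e-03,  2.91158777e-06]), 'tcp_pos': array([0.13033887, 0.55978895, 0.25283429]), 'tool_rot': array([ 7.83192515e-01,  6.21779054e-01, -4.23044089e-04,  3.37873860e-04]), 'wrist_force': array([-0.85773575, -0.61993188,  0.27886321]), 'wrist_torque': array([-0.05323864, -0.0335845 ,  0.05279756]), 'width': 0.0853411915076459}
side {'fx': 537.292415693857, 'fy': 537.292415693857, 'cx': 317.16874436869324, 'cy': 242.52695069511424, 'eye': array([0.33902686, 0.82954217, 0.49703444]), 'orientation': array([-0.05090599,  0.51627808,  0.84900022, -0.1003203 ])}
gauge [(array([0.432, 0.066, 0.056]), 0.83)]
block [(array([0.615, 0.137, 0.028]), 0.66), (array([0.434, 0.064, 0.059]), 0.64)]
caro
[... 260 characters left out ...]
5636,  0.71820191])}
gauge [(array([0.438, 0.018, 0.076]), 0.69)]
block [(array([0.623, 0.116, 0.034]), 0.79), (array([0.454, 0.238, 0.026]), 0.24)]
carousel [(array([0.456, 0.239, 0.027]), 0.93)]
wrist {'fx': 379.54697744655584, 'fy': 379.54697744655584, 'cx': 319.4086963501282, 'cy': 245.51339829437705, 'hand_eye': array([[ 9.99999457e-01, -7.65098714e-04,  7.07523095e-04,
         6.80312995e-05],
       [-5.47762471e-04, -9.63499695e-01, -2.67708866e-01,
        -6.78820908e-02],
       [ 8.86521995e-04,  2.67708333e-01, -9.63499591e-01,
        -1.19852112e-01],
       [ 0.00000000e+00,  0.00000000e+00,  0.00000000e+00,
         1.00000000e+00]])}
gauge []
block []
carousel []
0.022 0.6
```

View pics/top0.png

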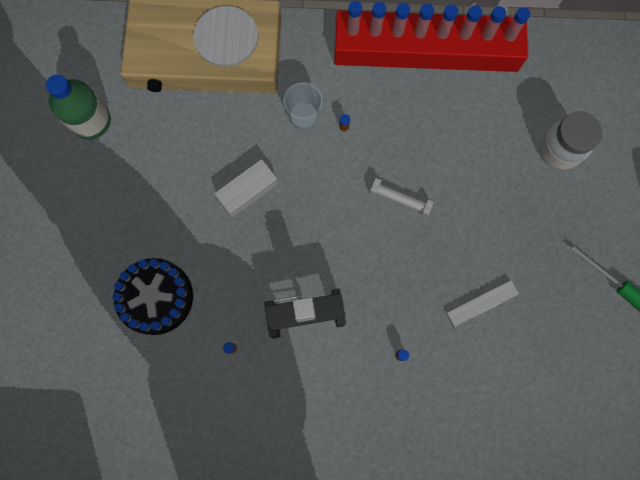

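View pics/side0.png

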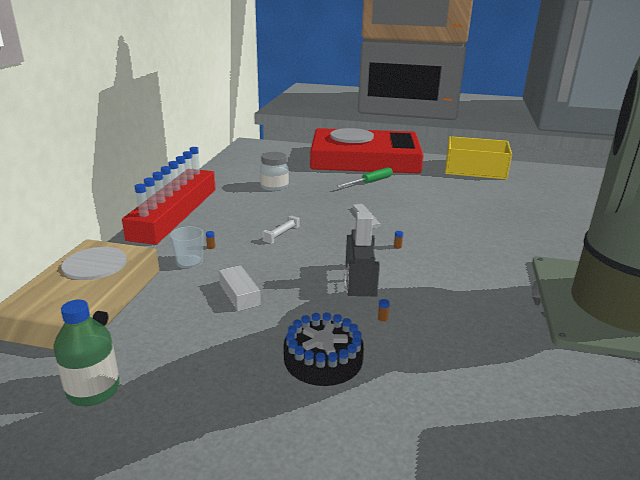

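Run:
```python
from h import *
a=cv2.imread("pics/top0.png")[140:350,200:360]; b=cv2.imread("pics/side0.png")[195:315,210:400]
a=cv2.resize(a,None,fx=2.85,fy=2.85,interpolation=2)
b=cv2.resize(b,None,fx=2,fy=2,interpolation=2)
o=np.zeros((600,840,3),np.uint8);o[:a.shape[0],:a.shape[1]]=a;o[:b.shape[0],456:456+b.shape[1]]=b
o=np.clip(o.astype(float)*1.4,0,255).astype(np.uint8)
print(a.shape)
cv2.imwrite("pics/c1.png",o[:,:840][:, :])
```

```text
(598, 456, 3)
```

View pics/c1.png

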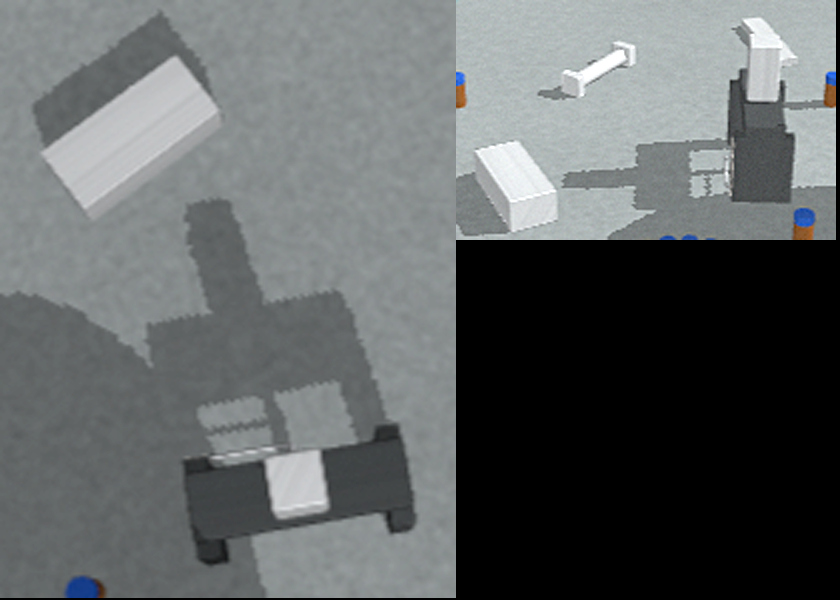

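```bash
cat >> h.py <<'E'
def ray(n,uv,pose=None):
    c=calibration(n)
    d=np.array([(uv[0]-c["cx"])/c["fx"],-(uv[1]-c["cy"])/c["fy"],-1.])
    if n=="wrist":
        T=c["hand_eye"];p,q=pose;q=R.from_quat(q)
        return q.apply(T[:3,3])+p,q.apply(T[:3,:3]@d)
    return np.array(c["eye"]),R.from_quat(c["orientation"]).apply(d)
def onz(n,uv,z,pose=None):
    e,d=ray(n,uv,pose); return e+d*(z-e[2])/d[2]
def tri(obs):
    A=np.zeros((3,3));b=np.zeros(3)
    for e,d in obs:
        d=d/np.linalg.norm(d);P=np.eye(3)-np.outer(d,d);A+=P;b+=P@e
    x=np.linalg.solve(A,b);return x,[np.linalg.norm(np.cross(x-e,d/np.linalg.norm(d))) for e,d in obs]
E
python3 - <<'E'
from h import *
f=lambda p:(200+p[0]/2.85,140+p[1]/2.85)
B=[onz("top",f(p),.03) for p in[(42,153),(178,56),(220,110),(90,206)]]
G=[onz("top",f(p),.126) for p in[(264,457),(322,450),(328,507),(272,515)]]
for P in(B,G):
    P=np.array(P);print(P.round(4),P.mean(0).round(4))
    e1=(P[1]-P[0]+P[2]-P[3])/2;e2=(P[3]-P[0]+P[2]-P[1])/2
    for e in(e1,e2):print(np.linalg.norm(e),np.degrees(np.arctan2(e[1],e[0])))
# side: block top corners, grip top
g=lambda p:(210+(p[0]-456)/2,195+p[1]/2)
print("side block top corners",[onz("side",g(p),.03).round(4) for p in[(475,149),(519,141),(556,189),(511,201)]])
print("side grip",[onz("side",g(p),.126).round(4) for p in[(742,22),(769,20),(780,37),(749,40)]])
# triangulate
print(tri([ray("top",f((220,110))),ray("side",g((519,141)))]))
print(tri([ray("top",f((42,153))),ray("side",g((511,201)))]))
print(tri([ray("top",f((90,206))),ray("side",g((556,189)))]))
print(tri([ray("top",f((264,457))),ray("side",g((749,40)))]))
print(R.from_quat(sensors.read_state()["tool_rot"]).as_matrix().round(4))
E
```

```text
[[0.612  0.1613 0.03  ]
 [0.6688 0.0927 0.03  ]
 [0.6396 0.0686 0.03  ]
 [0.5842 0.1339 0.03  ]] [0.6262 0.1141 0.03  ]
0.08732888953004143 -50.02488703391374
0.038401972463319 -137.81730888853437
[[0.4467 0.0313 0.126 ]
 [0.451  0.0052 0.126 ]
 [0.4254 0.0013 0.126 ]
 [0.4208 0.0263 0.126 ]] [0.4359 0.016  0.126 ]
0.025952234315510046 -80.1001476480707
0.026108123836591637 -170.3466601819225
side block top corners [array([0.6703, 0.0928, 0.03  ]), array([0.6388, 0.0705, 0.03  ]), array([0.5837, 0.1359, 0.03  ]), array([0.6124, 0.1614, 0.03  ])]
side grip [array([ 0.4623, -0.0155,  0.126 ]), array([ 0.4404, -0.0259,  0.126 ]), array([0.4263, 0.0072, 0.126 ]), array([0.4505, 0.0199, 0.126 ])]
(array([0.63976538, 0.06863996, 0.02887176]), [np.float64(0.0002136474151449024), np.float64(0.00021364741514512436)])
(array([0.61220138, 0.16135172, 0.02995694]), [np.float64(0.00020116645052475245), np.float64(0.00020116645052477064)])
(array([0.58442308, 0.13404597, 0.02877915]), [np.float64(0.00010316467215220124), np.float64(0.00010316467215206213)])
(array([0.4475636 , 0.03115354, 0.13105466]), [np.float64(0.0014003571266999412), np.float64(0.00140035712669997)])
[[ 2.269e-01  9.739e-01  0.000e+00]
 [ 9.739e-01 -2.269e-01 -2.000e-04]
 [-2.000e-04  1.000e-04 -1.000e+00]]
```

```bash
cat >> h.py <<'E'
def wrap(a): return (a+180)%360-180
def plan(xyz,yaw,n,cyl=False):
    s=sensors.read_state();p=s["tcp_pos"];q=R.from_quat(s["tool_rot"]);m=q.as_matrix()
    y0=np.degrees(np.arctan2(m[1,0],m[0,0]));dy=wrap(yaw-y0)
    qe=R.from_euler("z",yaw,degrees=True)*R.from_matrix(np.diag([1.,-1,-1]))
    rv=(q.inv()*qe).as_rotvec()
    def P(t):
        if not cyl:return p+(np.array(xyz)-p)*t
        r=np.hypot(*p[:2])*(1-t)+t*np.hypot(*xyz[:2]);a=np.arctan2(p[1],p[0])*(1-t)+t*np.arctan2(xyz[1],xyz[0])
        return np.array([r*np.cos(a),r*np.sin(a),p[2]*(1-t)+t*xyz[2]])
    rows=[]
    for i in range(n):
        qi=q*R.from_rotvec(rv*i/n)
        d=qi.inv().apply(P((i+1)/n)-P(i/n))
        rows.append([np.round(d/.5,4).tolist(),np.round(np.degrees(rv)/n/60,4).tolist()])
    print("yaw0",round(y0,2),"t",s["time_s"],"F",s["wrist_force"].round(1));print(rows)
E
python3 -c "
from h import *
plan([.436,.0165,.25],9.8,16,True)"
```

```text
yaw0 76.88 t 0.6 F [ 0.5 -1.1 -0.2]
[[[-0.0211, 0.0922, 0.0004], [0.0, 0.0, 0.0699]], [[-0.0218, 0.0906, 0.0004], [0.0, 0.0, 0.0699]], [[-0.0225, 0.089, 0.0004], [0.0, 0.0, 0.0699]], [[-0.0231, 0.0874, 0.0004], [0.0, 0.0, 0.0699]], [[-0.0237, 0.0858, 0.0004], [0.0, 0.0, 0.0699]], [[-0.0243, 0.0842, 0.0004], [0.0, 0.0, 0.0699]], [[-0.0249, 0.0826, 0.0004], [0.0, 0.0, 0.0699]], [[-0.0254, 0.081, 0.0004], [0.0, 0.0, 0.0699]], [[-0.026, 0.0794, 0.0004], [0.0, 0.0, 0.0699]], [[-0.0265, 0.0777, 0.0004], [0.0, 0.0, 0.0699]], [[-0.0269, 0.0761, 0.0004], [0.0, 0.0, 0.0699]], [[-0.0274, 0.0745, 0.0004], [0.0, 0.0, 0.0699]], [[-0.0278, 0.0729, 0.0004], [0.0, 0.0, 0.0699]], [[-0.0282, 0.0712, 0.0004], [0.0, 0.0, 0.0699]], [[-0.0286, 0.0696, 0.0004], [0.0, 0.0, 0.0699]], [[-0.0289, 0.068, 0.0004], [0.0, 0.0, 0.0699]]]
```

Request:
apply_moves:
  plan:
    - [[-0.02,0.092,0],[0,0,0.07]]
    - [[-0.022,0.09,0],[0,0,0.07]]
    - [[-0.022,0.089,0],[0,0,0.07]]
    - [[-0.023,0.087,0],[0,0,0.07]]
    - [[-0.024,0.086,0],[0,0,0.07]]
    - [[-0.024,0.084,0],[0,0,0.07]]
    - [[-0.025,0.083,0],[0,0,0.07]]
    - [[-0.025,0.081,0],[0,0,0.07]]
    - [[-0.026,0.079,0],[0,0,0.07]]
    - [[-0.026,0.078,0],[0,0,0.07]]
    - [[-0.027,0.076,0],[0,0,0.07]]
    - [[-0.027,0.074,0],[0,0,0.07]]
  fingers: 1

```text
time_s: 1.8
tcp_pos: [0.4439, 0.1556, 0.2515]
tool_rot: [0.976, 0.216, 0.001, -0.002]
wrist_force: [1.2, -0.4, -0.2]
width: 0.0853
```

```bash
python3 -c "
from h import *
plan([.436,.0165,.25],9.8,8)"
```

```text
yaw0 24.99 t 1.8 F [ 1.2 -0.4 -0.2]
[[[-0.0165, 0.0307, 0.0003], [-0.0004, -0.0002, 0.0317]], [[-0.0155, 0.0312, 0.0003], [-0.0004, -0.0002, 0.0317]], [[-0.0144, 0.0317, 0.0003], [-0.0004, -0.0002, 0.0317]], [[-0.0134, 0.0322, 0.0003], [-0.0004, -0.0002, 0.0317]], [[-0.0123, 0.0326, 0.0003], [-0.0004, -0.0002, 0.0317]], [[-0.0112, 0.033, 0.0003], [-0.0004, -0.0002, 0.0317]], [[-0.0101, 0.0333, 0.0004], [-0.0004, -0.0002, 0.0317]], [[-0.009, 0.0337, 0.0004], [-0.0004, -0.0002, 0.0317]]]
```

Request:
apply_moves:
  plan:
    - [[-0.016,0.031,0],[0,0,0.032]]
    - [[-0.015,0.031,0],[0,0,0.032]]
    - [[-0.014,0.032,0],[0,0,0.032]]
    - [[-0.013,0.032,0],[0,0,0.032]]
    - [[-0.012,0.033,0],[0,0,0.032]]
    - [[-0.011,0.033,0],[0,0,0.032]]
    - [[-0.01,0.033,0],[0,0,0.032]]
    - [[-0.009,0.034,0],[0,0,0.032]]
    - [[0,0,0],[0,0,0]]

```text
time_s: 2.7
tcp_pos: [0.436, 0.0056, 0.2522]
tool_rot: [0.997, 0.073, 0.002, -0.001]
wrist_force: [-0.0, 0.7, 0.0]
width: 0.0857
```

```bash
python3 -c "
from h import *
s=sensors.read_state();np.savez('w1.npz',p=s['tcp_pos'],q=s['tool_rot'])
a=get_image('wrist');cv2.imwrite('pics/w1.png',a)
print(s['tcp_pos'])
print(boxes_of('wrist','gauge')[:2],boxes_of('wrist','block')[:2])
plan([.436,.0165,.25],9.8,1)"
```

```text
[0.4359663  0.00555421 0.25219164]
[{'point': [0.435, 0.0289, 0.069], 'score': 0.62}] [{'point': [0.622, 0.1205, 0.0296], 'score': 0.55}]
yaw0 8.62 t 2.85 F [ 1.  -0.5  0.1]
[[[0.0022, -0.017, 0.0042], [-0.0024, -0.0039, -0.0196]]]
```

View pics/w1.png

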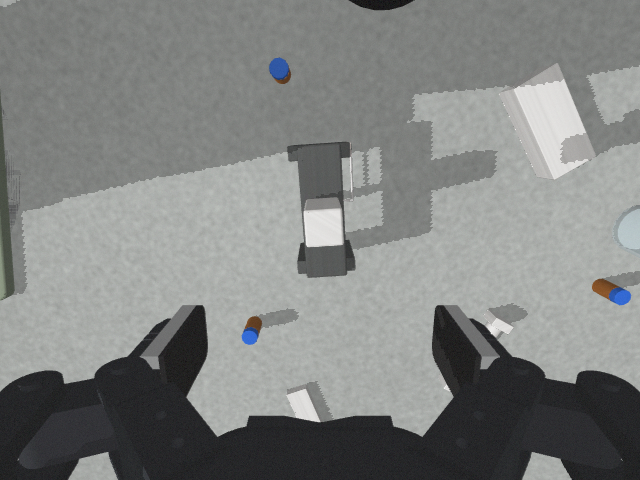

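```bash
python3 -c "
from h import *
a=cv2.imread('pics/w1.png')[130:290,270:370]
cv2.imwrite('pics/w1c.png',cv2.resize(a,None,fx=3.75,fy=3.75,interpolation=cv2.INTER_NEAREST))
for y in range(190,252,2): print(y,cv2.imread('pics/w1.png')[y,325].tolist(),end=' ')
z=np.load('w1.npz');pose=(z['p'],z['q'])
print()
# predicted px of the post corners
T=calibration('wrist')
def pj(P):
    q=R.from_quat(pose[1]);c=np.linalg.inv(T['hand_eye'])@np.r_[q.inv().apply(P-pose[0]),1]
    return np.round([T['cx']+T['fx']*c[0]/-c[2],T['cy']-T['fy']*c[1]/-c[2]],1)
for h in(.126,.074):
  for sx,sy in((-1,1),(1,1),(1,-1),(-1,-1)):
    v=R.from_euler('z',9.8,degrees=True).apply([sx*.013,sy*.013,0]);print(h,pj(np.array([.436,.0165,h])+v))
"
```

```text
190 [89, 91, 90] 192 [92, 95, 90] 194 [92, 93, 93] 196 [67, 69, 68] 198 [131, 130, 131] 200 [130, 133, 133] 202 [129, 132, 133] 204 [132, 133, 132] 206 [133, 135, 135] 208 [132, 134, 134] 210 [211, 212, 214] 212 [221, 223, 224] 214 [221, 222, 223] 216 [222, 224, 226] 218 [225, 226, 228] 220 [222, 224, 224] 222 [227, 228, 228] 224 [224, 225, 228] 226 [220, 221, 223] 228 [221, 222, 223] 230 [220, 223, 224] 232 [223, 224, 225] 234 [221, 224, 225] 236 [223, 224, 224] 238 [225, 226, 227] 240 [223, 225, 226] 242 [221, 224, 225] 244 [220, 222, 224] 246 [103, 103, 104] 248 [91, 93, 90] 250 [92, 94, 92] 
0.126 [301.  210.3]
0.126 [340.6 209.3]
0.126 [341.  247.4]
0.126 [302.4 248.4]
0.074 [303.9 198.5]
0.074 [336.9 197.7]
0.074 [337.3 229.9]
0.074 [305.  230.7]
```

View pics/w1c.png

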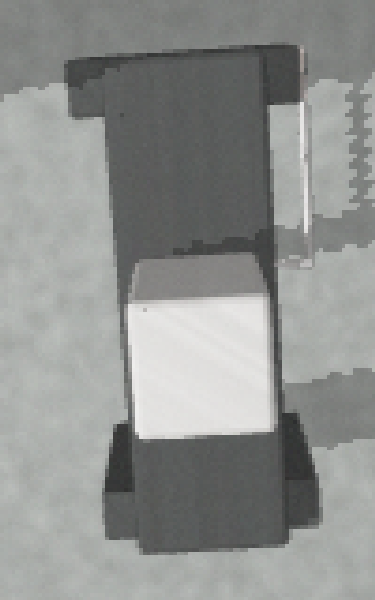

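```bash
python3 -c "
from h import *
f=lambda im,x0,y0,w,h,k:cv2.convertScaleAbs(cv2.resize(im[y0:y0+h,x0:x0+w],None,fx=k,fy=k,interpolation=cv2.INTER_NEAREST),alpha=1.5)
s=f(cv2.imread('pics/side0.png'),330,195,60,110,5)
t=f(cv2.imread('pics/top0.png'),260,260,90,80,5)
o=np.zeros((560,760,3),np.uint8);o[:550,:300]=s;o[:400,305:755]=t
cv2.imwrite('pics/c2.png',o)
z=np.load('w1.npz');pose=(z['p'],z['q'])
for h in(0,.03,.06):print(h,[onz('wrist',p,h,pose).round(4) for p in((350.8,143.3),(353.5,200.7),(345,200.7))])
print([onz('wrist',p,.126,pose).round(4) for p in((304,210.5),(342.3,208.5),(343.3,245),(307,247))])
"
```

```text
0 [array([0.4567, 0.0743, 0.    ]), array([0.4684, 0.0208, 0.    ]), array([0.4602, 0.0196, 0.    ])]
0.03 [array([0.4542, 0.0741, 0.03  ]), array([0.465, 0.025, 0.03 ]), array([0.4574, 0.0238, 0.03  ])]
0.06 [array([0.4517, 0.074 , 0.06  ]), array([0.4616, 0.0291, 0.06  ]), array([0.4546, 0.0281, 0.06  ])]
[array([0.423 , 0.0272, 0.126 ]), array([0.4476, 0.0322, 0.126 ]), array([0.4523, 0.0078, 0.126 ]), array([0.4283, 0.0029, 0.126 ])]
```

View pics/c2.png

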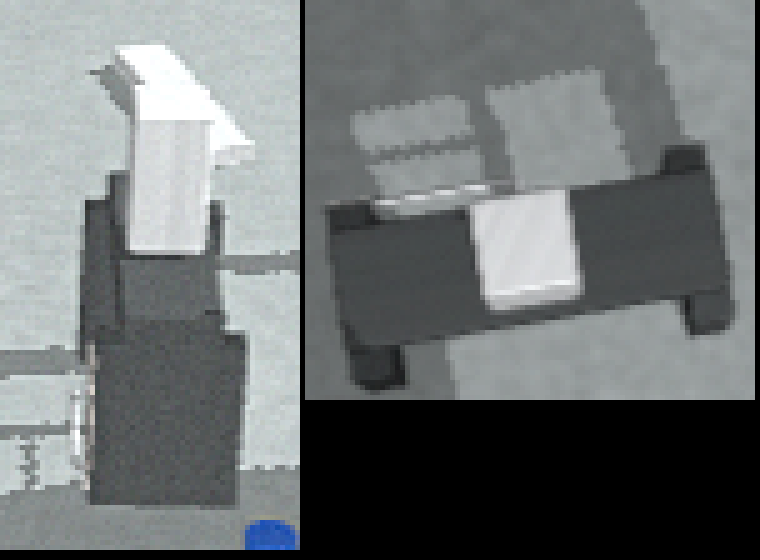

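```bash
python3 -c "
from h import *
z=np.load('w1.npz');pose=(z['p'],z['q'])
def g(P): return R.from_euler('z',-9.8,degrees=True).apply(P-np.array([.437,.0172,0])).round(4)
for n,w,s,t in(('far',(353.5,200.7),(345,273),(260+490/5-61,260+186/5)),('near',(350.8,143.3),(345.3,288),(260+75/5,260+203/5))):
    for nm,o in(('w+s',[ray('wrist',w,pose),ray('side',s)]),('w+t',[ray('wrist',w,pose),ray('top',t)]),('s+t',[ray('side',s),ray('top',t)])):
        x,e=tri(o);print(n,nm,g(x),np.round(e,4))
"
```

```text
far w+s [0.0293 0.0004 0.0133] [0.0011 0.0011]
far w+t [0.0247 0.0074 0.0572] [0.0018 0.0018]
far s+t [0.0279 0.0084 0.0178] [0.0005 0.0005]
near w+s [0.0276 0.053  0.0153] [0.0002 0.0002]
near w+t [ 0.0418  0.0509 -0.1343] [0.0018 0.0018]
near s+t [0.0274 0.0418 0.0082] [0.0002 0.0002]
```

Request:
apply_moves:
  plan:
    - [[0.1,0.01,0.02],[0,0,0]]
    - [[0.1,0.01,0.02],[0,-0.13,0]]
    - [[0.05,0,0.02],[0,-0.14,0]]
    - [[0,0,0],[0,-0.14,0]]
    - [[0,0,0],[0,-0.14,0]]
    - [[0,0,0],[0,-0.14,0]]
    - [[0,0,0],[0,0,0]]

```text
time_s: 3.55
tcp_pos: [0.5386, 0.0216, 0.2241]
tool_rot: [0.946, 0.077, -0.313, 0.022]
wrist_force: [-0.0, -0.5, -1.6]
width: 0.0857
```

```bash
python3 -c "
from h import *
s=sensors.read_state();np.savez('w2.npz',p=s['tcp_pos'],q=s['tool_rot'])
a=get_image('wrist');cv2.imwrite('pics/w2.png',a)
print(s['tcp_pos'])
T=calibration('wrist');c=np.linalg.inv(T['hand_eye'])@np.r_[R.from_quat(s['tool_rot']).inv().apply(np.array([.45,.03,.04])-s['tcp_pos']),1]
u=int(T['cx']+T['fx']*c[0]/-c[2]);v=int(T['cy']-T['fy']*c[1]/-c[2]);print(u,v)
x0=min(max(u-100,0),440);y0=min(max(v-75,0),330);print(x0,y0)
cv2.imwrite('pics/w2c.png',cv2.resize(a[y0:y0+150,x0:x0+200],None,fx=4,fy=4,interpolation=cv2.INTER_NEAREST))
"
```

```text
[0.53861903 0.02159403 0.2240916 ]
367 197
267 122
```

View pics/w2c.png

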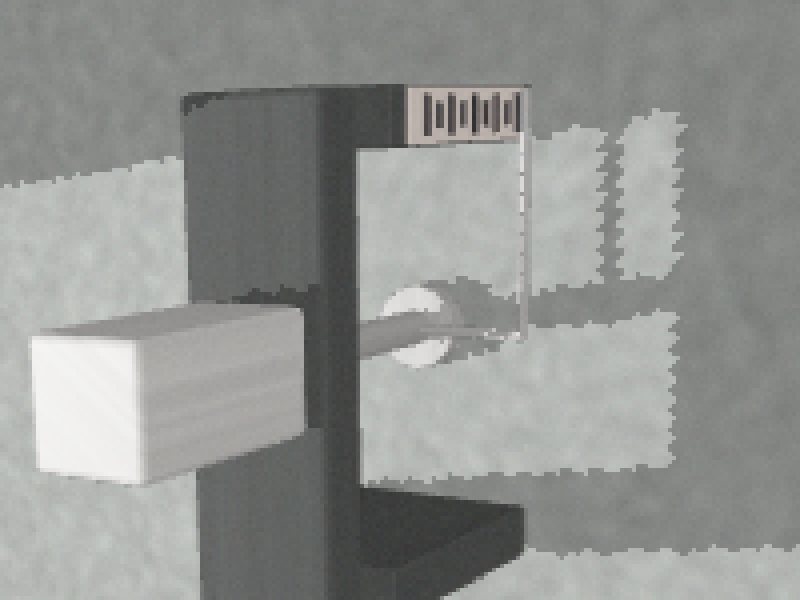

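```bash
python3 -c "
from h import *
plan([.437,.017,.2],10.4,6)"
```

```text
yaw0 9.48 t 3.6 F [ 0.8  0.1 -0.7]
[[[-0.0225, -0.0039, 0.0266], [-0.0021, 0.1002, -0.0029]], [[-0.0251, -0.004, 0.0241], [-0.0021, 0.1002, -0.0029]], [[-0.0275, -0.0042, 0.0214], [-0.0021, 0.1002, -0.0029]], [[-0.0296, -0.0043, 0.0184], [-0.0021, 0.1002, -0.0029]], [[-0.0313, -0.0044, 0.0151], [-0.0021, 0.1002, -0.0029]], [[-0.0327, -0.0046, 0.0118], [-0.0021, 0.1002, -0.0029]]]
```

Request:
apply_moves:
  plan:
    - [[-0.023,-0.004,0.027],[-0.002,0.1,-0.003]]
    - [[-0.025,-0.004,0.024],[-0.002,0.1,-0.003]]
    - [[-0.028,-0.004,0.021],[-0.002,0.1,-0.003]]
    - [[-0.03,-0.004,0.018],[-0.002,0.1,-0.003]]
    - [[-0.031,-0.004,0.015],[-0.002,0.1,-0.003]]
    - [[-0.033,-0.005,0.012],[-0.002,0.1,-0.003]]
    - [[0,0,0],[0,0,0]]

```text
time_s: 4.3
tcp_pos: [0.4376, 0.0182, 0.2058]
tool_rot: [0.996, 0.093, 0.013, 0.001]
wrist_force: [1.7, -0.3, 0.1]
width: 0.0855
```

```bash
python3 -c "
from h import *
plan([.437,.017,.15],10.4,2);plan([.437,.017,.108],10.4,4)"
```

```text
yaw0 10.67 t 4.3 F [ 1.7 -0.3  0.1]
[[[-0.0023, 0.0008, 0.0558], [0.0019, -0.0124, 0.0022]], [[-0.0016, 0.0009, 0.0558], [0.0019, -0.0124, 0.0022]]]
yaw0 10.67 t 4.3 F [ 1.7 -0.3  0.1]
[[[-0.0017, 0.0003, 0.0489], [0.0009, -0.0062, 0.0011]], [[-0.0014, 0.0004, 0.0489], [0.0009, -0.0062, 0.0011]], [[-0.001, 0.0004, 0.0489], [0.0009, -0.0062, 0.0011]], [[-0.0007, 0.0005, 0.0489], [0.0009, -0.0062, 0.0011]]]
```

Request:
apply_moves:
  plan:
    - [[-0.002,0,0.049],[0.002,-0.012,0.002]]
    - [[-0.001,0,0.049],[0.002,-0.012,0.002]]
    - [[-0.001,0,0.04],[0,0,0]]
    - [[0,0,0.03],[0,0,0]]
    - [[0,0,0.02],[0,0,0]]
    - [[0,0,0.0],[0,0,0]]

```text
time_s: 4.9
tcp_pos: [0.4406, 0.0192, 0.117]
tool_rot: [0.996, 0.092, 0.015, 0.001]
wrist_force: [0.2, -0.8, 0.8]
width: 0.0857
```

```bash
python3 -c "
from h import *
plan([.437,.017,.108],10.4,1)"
```

```text
yaw0 10.59 t 4.9 F [ 0.2 -0.8  0.8]
[[[-0.0085, 0.0029, 0.0177], [0.0043, -0.0281, 0.0031]]]
```

Request:
apply_moves:
  plan:
    - [[-0.008,0.003,0.01],[0.005,-0.03,0.003]]
    - [[0,0,0.008],[0,-0.01,0]]
    - [[0,0,0],[0,0,0]]

```text
time_s: 5.2
tcp_pos: [0.4386, 0.0174, 0.1107]
tool_rot: [0.996, 0.091, -0.003, 0.001]
wrist_force: [0.5, 0.7, 0.6]
width: 0.0853
```

```bash
python3 -c "
from h import *
plan([.437,.017,.108],10.4,1)"
```

```text
yaw0 10.46 t 5.2 F [0.5 0.7 0.6]
[[[-0.0032, 0.0002, 0.0054], [0.0008, 0.0051, 0.001]]]
```

Good to within 2 mm. Trim and close.

Request:
apply_moves:
  plan:
    - [[-0.003,0,0.006],[0,0.006,0]]
    - [[0,0,0],[0,0,0]]

```text
time_s: 5.4
tcp_pos: [0.4375, 0.0173, 0.1085]
tool_rot: [0.996, 0.091, 0.002, 0.0]
wrist_force: [-0.5, -0.7, 1.2]
width: 0.0855
```

Request:
apply_moves:
  plan:
    - [[0,0,0],[0,0,0]]
    - [[0,0,0],[0,0,0]]
    - [[0,0,0],[0,0,0]]
    - [[0,0,0],[0,0,0]]
    - [[0,0,0],[0,0,0]]
    - [[0,0,0],[0,0,0]]
    - [[0,0,0],[0,0,0]]
    - [[0,0,0],[0,0,0]]
  fingers: 0
  grip_force: 60

```text
time_s: 6.2
tcp_pos: [0.4374, 0.0173, 0.1093]
tool_rot: [0.996, 0.092, 0.003, 0.001]
wrist_force: [-0.8, -0.3, 0.8]
width: 0.0255
```

```bash
python3 -c "
from h import *
s=sensors.read_state();print(s['tcp_pos'],s['width']);plan([.437,.017,.2],10.4,1)"
```

```text
[0.43742722 0.01733024 0.10926957] 0.025537911357340813
yaw0 10.52 t 6.2 F [-0.8 -0.3  0.8]
[[[0.0001, 0.0008, -0.1815], [0.0015, -0.0055, 0.0021]]]
```

Request:
apply_moves:
  plan:
    - [[0,0,-0.03],[0,0,0]]
    - [[0,0,-0.06],[0,0,0]]
    - [[0,0,-0.08],[0,0,0]]
    - [[0,0,0],[0,0,0]]

```text
time_s: 6.6
tcp_pos: [0.4361, 0.0173, 0.1957]
tool_rot: [0.996, 0.091, 0.001, 0.0]
wrist_force: [0.5, 0.8, -6.6]
width: 0.0255
```

```bash
python3 -c "
from h import *
s=sensors.read_state();print(s['tcp_pos'],s['width']);plan([.626,.115,.2],-49.9,11)"
```

```text
[0.43610521 0.0172687  0.19570619] 0.025524316747231192
yaw0 10.49 t 6.6 F [ 0.5  0.8 -6.6]
[[[0.0372, -0.0112, -0.0007], [-0.0, -0.0002, 0.0915]], [[0.0359, -0.0147, -0.0007], [-0.0, -0.0002, 0.0915]], [[0.0344, -0.0181, -0.0007], [-0.0, -0.0002, 0.0915]], [[0.0325, -0.0213, -0.0007], [-0.0, -0.0002, 0.0915]], [[0.0303, -0.0243, -0.0008], [-0.0, -0.0002, 0.0915]], [[0.0278, -0.0271, -0.0008], [-0.0, -0.0002, 0.0915]], [[0.0251, -0.0296, -0.0008], [-0.0, -0.0002, 0.0915]], [[0.0222, -0.0319, -0.0008], [-0.0, -0.0002, 0.0915]], [[0.019, -0.0339, -0.0008], [-0.0, -0.0002, 0.0915]], [[0.0157, -0.0355, -0.0008], [-0.0, -0.0002, 0.0915]], [[0.0122, -0.0369, -0.0008], [-0.0, -0.0002, 0.0915]]]
```

Request:
apply_moves:
  plan:
    - [[0.037,-0.011,-0.001],[0,0,0.091]]
    - [[0.036,-0.015,-0.001],[0,0,0.091]]
    - [[0.034,-0.018,-0.001],[0,0,0.091]]
    - [[0.033,-0.021,-0.001],[0,0,0.091]]
    - [[0.03,-0.024,-0.001],[0,0,0.091]]
    - [[0.028,-0.027,-0.001],[0,0,0.091]]
    - [[0.025,-0.03,-0.001],[0,0,0.091]]
    - [[0.022,-0.032,-0.001],[0,0,0.091]]
    - [[0.019,-0.034,-0.001],[0,0,0.091]]
    - [[0.016,-0.036,-0.001],[0,0,0.091]]
    - [[0.012,-0.037,-0.001],[0,0,0.091]]
    - [[0,0,0],[0,0,0]]

```text
time_s: 7.8
tcp_pos: [0.6302, 0.1172, 0.1865]
tool_rot: [0.899, -0.439, -0.005, 0.005]
wrist_force: [0.3, -0.3, -7.0]
width: 0.0258
```

```bash
python3 -c "
from h import *
s=sensors.read_state();print(s['tcp_pos'],s['width'],s['joint_pos'].round(2));plan([.626,.115,.17],-49.9,2)"
```

```text
[0.63022074 0.11718281 0.18645658] 0.02580905600373313 [-0.46  0.96  0.55  1.29 -0.52  1.05 -0.74]
yaw0 -52.05 t 7.8 F [ 0.3 -0.3 -7. ]
[[[-0.0008, 0.0045, 0.0165], [0.0063, 0.0027, -0.0179]], [[-0.0009, 0.0045, 0.0165], [0.0063, 0.0027, -0.0179]]]
```

Request:
apply_moves:
  plan:
    - [[-0.001,0.005,0.016],[0.006,0.003,-0.018]]
    - [[-0.001,0.005,0.016],[0.006,0.003,-0.018]]
    - [[0,0,0],[0,0,0]]
    - [[0,0,0],[0,0,0]]

```text
time_s: 8.2
tcp_pos: [0.6235, 0.114, 0.1648]
tool_rot: [0.907, -0.421, -0.002, 0.003]
wrist_force: [1.3, 0.4, -5.3]
width: 0.0253
```

```bash
python3 -c "
from h import *
s=sensors.read_state();print(s['tcp_pos'],s['width']);plan([.626,.115,.17],-49.9,1)
np.savez('w3.npz',p=s['tcp_pos'],q=s['tool_rot'])
a=get_image('side');cv2.imwrite('pics/s3.png',a)
b=get_image('wrist');cv2.imwrite('pics/w3.png',b)
k=lambda i,x0,y0,w,h:cv2.resize(i[y0:y0+h,x0:x0+w],(w*390//w,h*390//w),interpolation=2)
A=k(a,150,150,180,180);B=k(b,120,0,400,400)
cv2.imwrite('pics/c3.png',np.hstack([A,B]))
"
```

```text
[0.62350015 0.1140487  0.16479053] 0.025314859782583285
yaw0 -49.77 t 8.2 F [ 1.3  0.4 -5.3]
[[[0.0018, -0.005, -0.0105], [0.0064, 0.0018, 0.0022]]]
```

View pics/c3.png

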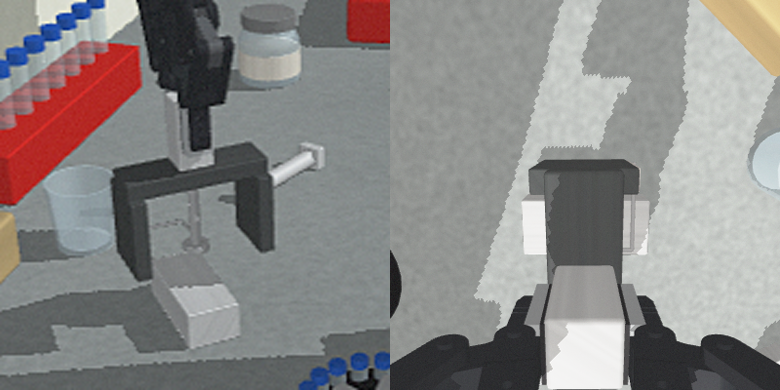

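```bash
python3 -c "
from h import *
z=np.load('w3.npz');pose=(z['p'],z['q'])
b=cv2.imread('pics/w3.png')
for c in(262,372):print(c,[int(v) for v in b[190:270:2,c,1]])
g=b[228,240:400,1].astype(int);print([int(v) for v in g])
k=400/390
for r in(228,):
  for u in(120+(523-390)*k,120+(649-390)*k):print(onz('wrist',(u,r),.03,pose).round(4))
"
```

```text
262 [161, 193, 189, 194, 196, 152, 154, 148, 213, 239, 238, 237, 237, 239, 239, 239, 240, 240, 241, 240, 240, 240, 240, 240, 240, 239, 237, 238, 240, 238, 240, 240, 237, 240, 239, 245, 196, 194, 189, 194]
372 [83, 83, 83, 82, 75, 149, 149, 154, 194, 195, 201, 195, 194, 192, 193, 196, 195, 198, 200, 199, 199, 200, 199, 200, 198, 192, 191, 197, 199, 192, 198, 198, 191, 198, 195, 178, 206, 199, 199, 201]
[208, 207, 206, 206, 204, 203, 202, 198, 197, 197, 196, 197, 200, 201, 202, 209, 238, 239, 240, 240, 240, 240, 240, 240, 240, 240, 239, 240, 240, 240, 240, 239, 240, 240, 239, 240, 239, 239, 237, 164, 95, 74, 80, 82, 86, 83, 83, 80, 77, 83, 83, 81, 81, 84, 84, 86, 84, 83, 84, 84, 80, 84, 81, 80, 82, 84, 83, 81, 84, 85, 85, 79, 80, 79, 82, 78, 81, 79, 80, 81, 76, 82, 84, 85, 80, 84, 81, 81, 81, 79, 79, 79, 81, 83, 83, 85, 83, 85, 84, 84, 81, 81, 79, 82, 80, 85, 82, 76, 81, 79, 79, 78, 84, 82, 81, 81, 79, 75, 84, 166, 198, 200, 200, 200, 196, 200, 176, 150, 160, 163, 161, 198, 199, 199, 200, 199, 199, 199, 199, 199, 200, 199, 199, 201, 190, 171, 201, 199, 197, 196, 197, 198, 198, 195, 197, 199, 201, 201, 196, 196]
[0.6018 0.1527 0.03  ]
[0.6592 0.0849 0.03  ]
```

```bash
python3 -c "
from h import *
z=np.load('w3.npz');pose=(z['p'],z['q'])
P=np.array([onz('wrist',p,.03,pose) for p in((255.6,206),(385,206),(385,260.5),(255.6,260.5))])
print(P.mean(0),np.linalg.norm(P[1]-P[0]),np.linalg.norm(P[2]-P[1]))
plan([.6265,.1155,.12],-49.9,3)"
```

```text
[0.62703932 0.11652297 0.03      ] 0.0875536039289053 0.038840735206147635
yaw0 -49.77 t 8.3 F [-0.3 -0.6 -5.3]
[[[0.0006, -0.0022, 0.0301], [0.002, 0.0005, 0.0007]], [[0.0005, -0.0021, 0.0301], [0.002, 0.0005, 0.0007]], [[0.0005, -0.0021, 0.0301], [0.002, 0.0005, 0.0007]]]
```

Request:
apply_moves:
  plan:
    - [[0.002,-0.007,0.01],[0.006,0.002,0.002]]
    - [[0,0,0.022],[0,0,0]]
    - [[0,0,0],[0,0,0]]

```text
time_s: 8.6
tcp_pos: [0.6275, 0.1158, 0.148]
tool_rot: [0.907, -0.422, 0.001, -0.0]
wrist_force: [-0.1, 0.9, -5.6]
width: 0.0255
```

```bash
python3 -c "
from h import *
print(sensors.read_state()['tcp_pos']);plan([.6265,.1155,.115],-49.9,4)"
```

```text
[0.62748017 0.11583351 0.14801385]
yaw0 -49.92 t 8.6 F [-0.1  0.9 -5.6]
[[[-0.0002, 0.0005, 0.0165], [-0.0003, -0.0002, -0.0001]], [[-0.0002, 0.0005, 0.0165], [-0.0003, -0.0002, -0.0001]], [[-0.0002, 0.0005, 0.0165], [-0.0003, -0.0002, -0.0001]], [[-0.0002, 0.0005, 0.0165], [-0.0003, -0.0002, -0.0001]]]
```

Request:
apply_moves:
  plan:
    - [[0,0.001,0.016],[0,0,0]]
    - [[0,0,0.016],[0,0,0]]
    - [[0,0,0.016],[0,0,0]]
    - [[0,0,0.014],[0,0,0]]
    - [[0,0,0],[0,0,0]]

```text
time_s: 9.1
tcp_pos: [0.6271, 0.1155, 0.1138]
tool_rot: [0.907, -0.422, 0.001, -0.0]
wrist_force: [-1.1, 0.7, -5.1]
width: 0.0255
```

```bash
python3 -c "
from h import *
print(sensors.read_state()['tcp_pos']);plan([.6265,.1155,.109],-49.9,1)"
```

```text
[0.62714243 0.11548806 0.11383943]
yaw0 -49.92 t 9.1 F [-1.1  0.7 -5.1]
[[[-0.0009, 0.001, 0.0097], [-0.0009, -0.0008, -0.0003]]]
```

Request:
apply_moves:
  plan:
    - [[0,0,0.006],[0,0,0]]
    - [[0,0,0.003],[0,0,0]]
    - [[0,0,0],[0,0,0]]

```text
time_s: 9.4
tcp_pos: [0.6275, 0.1155, 0.1097]
tool_rot: [0.907, -0.422, 0.001, -0.001]
wrist_force: [-0.1, -0.3, -4.0]
width: 0.0255
```

Request:
apply_moves:
  plan:
    - [[0,0,0.003],[0,0,0]]
    - [[0,0,0],[0,0,0]]

```text
time_s: 9.6
tcp_pos: [0.6283, 0.1158, 0.1097]
tool_rot: [0.907, -0.422, 0.002, -0.001]
wrist_force: [-0.2, -0.1, -5.5]
width: 0.025
```

Request:
apply_moves:
  plan:
    - [[-0.002,0,0.005],[0,0,0]]
    - [[0,0,0],[0,0,0]]

```text
time_s: 9.8
tcp_pos: [0.629, 0.1161, 0.1098]
tool_rot: [0.907, -0.422, 0.004, -0.002]
wrist_force: [-1.2, -0.3, -5.1]
width: 0.0254
```

```bash
python3 -c "
from h import *
for i in range(3):
  s=sensors.read_state();print(s['tcp_pos'],s['wrist_force'])
plan([.6265,.1155,.107],-49.9,1)"
```

```text
[0.62903322 0.11611427 0.10977255] [-1.18831155 -0.29468985 -5.05308734]
[0.62903322 0.11611427 0.10977255] [-1.18831155 -0.29468985 -5.05308734]
[0.62903322 0.11611427 0.10977255] [-1.18831155 -0.29468985 -5.05308734]
yaw0 -49.89 t 9.8 F [-1.2 -0.3 -5.1]
[[[-0.0024, 0.0047, 0.0055], [-0.0073, -0.0051, 0.0002]]]
```

Request:
apply_moves:
  plan:
    - [[-0.003,0.006,0.008],[-0.012,-0.008,0]]
    - [[0,0,0],[0,0,0]]

```text
time_s: 10.0
tcp_pos: [0.6295, 0.1159, 0.11]
tool_rot: [0.907, -0.421, 0.002, -0.001]
wrist_force: [-1.0, -0.6, -4.6]
width: 0.0255
```

```bash
python3 -c "
from h import *
s=sensors.read_state();print(s['tcp_pos'],s['wrist_force'],s['wrist_torque'])
a=get_image('side');b=get_image('top')
A=cv2.resize(a[180:330,170:320],(400,400),interpolation=2);B=cv2.resize(b[130:240,190:300],(400,400),interpolation=2)
cv2.imwrite('pics/c4.png',np.hstack([A,B]))
plan([.6265,.1155,.107],-49.9,1)"
```

```text
[0.62950454 0.11587311 0.1100093 ] [-1.02357813 -0.6318401  -4.57405424] [-0.06539627  0.1807053  -0.00970806]
yaw0 -49.86 t 10.1 F [ 1.7 -1.3 16.5]
[[[-0.0028, 0.0041, 0.0045], [-0.0028, -0.0018, 0.0007]]]
```

View pics/c4.png

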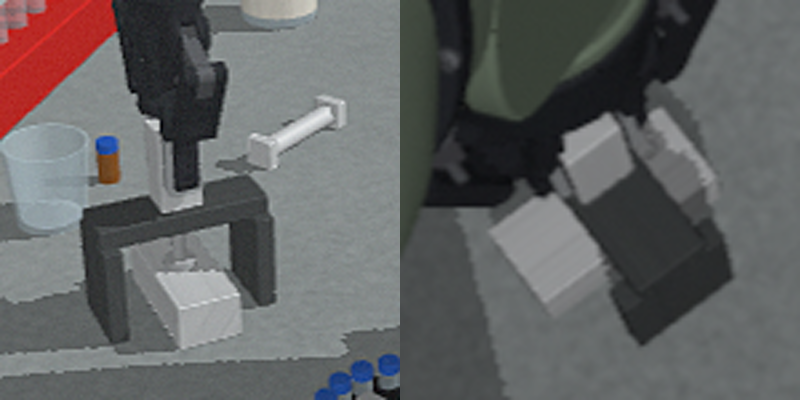

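Request:
apply_moves:
  plan:
    - [[-0.003,0.004,-0.012],[-0.003,-0.002,0]]
    - [[0,0,0],[0,0,0]]
    - [[0,0,0],[0,0,0]]

```text
time_s: 10.4
tcp_pos: [0.6254, 0.1155, 0.1145]
tool_rot: [0.907, -0.422, -0.001, 0.001]
wrist_force: [0.1, 0.9, -5.4]
width: 0.0249
```

```bash
python3 -c "
from h import *
s=sensors.read_state();print(s['tcp_pos'],s['wrist_force'],s['width'])
plan([.6265,.1155,.11],-49.9,1)"
```

```text
[0.6254383  0.11550141 0.11451127] [ 0.09974947  0.88027658 -5.36046383] 0.024931059949768377
yaw0 -49.87 t 10.4 F [ 0.1  0.9 -5.4]
[[[0.0014, -0.0016, 0.009], [0.0025, 0.0015, 0.0005]]]
```

Now lower to just contact.

Request:
apply_moves:
  plan:
    - [[0.001,-0.001,0.008],[0.002,0.001,0]]
    - [[0,0,0],[0,0,0]]

```text
time_s: 10.6
tcp_pos: [0.6258, 0.1154, 0.1097]
tool_rot: [0.907, -0.422, -0.001, 0.0]
wrist_force: [-0.6, -0.2, -4.1]
width: 0.0257
```

```bash
python3 -c "
from h import *
s=sensors.read_state();print(s['tcp_pos'],s['wrist_force'],s['width'])
plan([.6265,.1155,.1095],-49.9,1)"
```

```text
[0.62584249 0.11540893 0.10971481] [-0.64633095 -0.24126105 -4.08682938] 0.02571516926016033
yaw0 -49.87 t 10.6 F [-0.6 -0.2 -4.1]
[[[0.0007, -0.0011, 0.0004], [0.0012, 0.001, 0.0005]]]
```

Request:
apply_moves:
  plan:
    - [[0,0,0],[0,0,0]]
    - [[0,0,0],[0,0,0]]
    - [[0,0,0],[0,0,0]]
    - [[0,0,0],[0,0,0]]
    - [[0,0,0],[0,0,0]]
    - [[0,0,0],[0,0,0]]
  fingers: 1

```text
time_s: 11.2
tcp_pos: [0.6263, 0.1153, 0.1102]
tool_rot: [0.907, -0.422, -0.0, 0.0]
wrist_force: [0.3, 0.1, 0.3]
width: 0.0853
```

Request:
apply_moves:
  plan:
    - [[0,0,-0.04],[0,0,0]]
    - [[0,0,-0.08],[0,0,0]]
    - [[0,0,-0.08],[0,0,0]]
    - [[0,-0.03,-0.08],[0,0,0]]
    - [[0,0,0],[0,0,0]]

```text
time_s: 11.7
tcp_pos: [0.6376, 0.1249, 0.255]
tool_rot: [0.907, -0.422, -0.001, 0.001]
wrist_force: [0.4, 0.3, -0.9]
width: 0.0852
```

```bash
python3 -c "
from h import *
s=sensors.read_state();print(s['tcp_pos'],s['wrist_force'],s['width'])
np.savez('w5.npz',p=s['tcp_pos'],q=s['tool_rot'])
a=get_image('side');b=get_image('wrist');cv2.imwrite('pics/s5.png',a);cv2.imwrite('pics/w5.png',b)
A=cv2.resize(a[180:330,170:320],(400,400),interpolation=2);B=cv2.resize(b[80:330,190:440],(400,400),interpolation=2)
cv2.imwrite('pics/c5.png',np.hstack([A,B]))
print([x['point'] for x in boxes_of('wrist','gauge')[:1]],[x['point'] for x in boxes_of('side','carousel')[:1]])
"
```

```text
[0.6376116  0.12492119 0.25501295] [ 0.4365094   0.31799699 -0.91155917] 0.08520943466945602
[[0.6371, 0.1223, 0.0667]] [[0.451, 0.2669, 0.0326]]
```

View pics/c5.png

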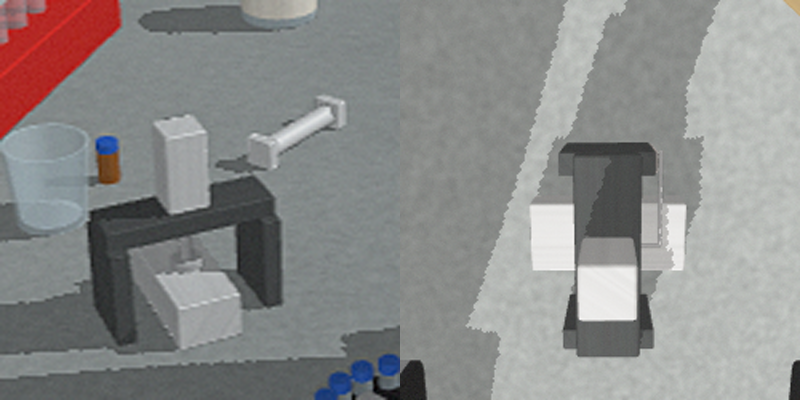

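```bash
python3 -c "
from h import *
z=np.load('w5.npz');pose=(z['p'],z['q'])
f=lambda p:(190+(p[0]-400)*.625,80+p[1]*.625)
A=onz('wrist',f((607.5,293)),.126,pose);B=onz('wrist',f((608.5,237)),.03,pose);print(A,B)
print(R.from_euler('z',49.9,degrees=True).apply(A-B))
g=lambda p:(170+p[0]*.375,180+p[1]*.375)
print('side grip',np.mean([onz('side',g(p),.126) for p in((153,122),(187,114),(209,125),(172,136))],0))
print('side block corner near',onz('side',g((182,309)),.03),onz('side',g((240,300)),.03))
# soles: outer bottom corners of legs
print([onz('side',g(p),0.).round(4) for p in((100,308),(123,343),(133,340),(248,302),(270,307),(281,302))])
"
```

```text
[0.6266189  0.11541133 0.126     ] [0.62873579 0.11644696 0.03      ]
[-0.00057137 -0.00228633  0.096     ]
side grip [0.62527963 0.11215974 0.126     ]
side block corner near [0.61088545 0.16208349 0.03      ] [0.58089015 0.14430723 0.03      ]
[array([0.6784, 0.1309, 0.    ]), array([0.6497, 0.1633, 0.    ]), array([0.6451, 0.1588, 0.    ]), array([0.5908, 0.1012, 0.    ]), array([0.5756, 0.1033, 0.    ]), array([0.5706, 0.0961, 0.    ])]
```

```bash
python3 -c "
from h import *
print(workorder.sign_off())"
```

```text
the job is handed in; nothing more can be done
None
```

The bridge gauge is standing level astride the spacer block, one leg along each long side, with its foot on the top of the block. I let go of it, backed the gripper clear and handed the job in at about 12 s of the 32 s allowed.

**Second lowering:** on the first lowering the arm drifted about 3 mm sideways after the legs met the bench. I raised the gauge about 5 mm, re-centred it and lowered it again before letting go. The highest force I read at the wrist was about 17 N.

**Centring:** in the last wrist picture the foot's axis was about 0.6 mm along the block and 2.3 mm across it from the middle of its top. The camera calibration is only good to about 2 mm.

**Standing level:** the side view showed both legs on the bench and the gauge upright. The tool stood 109.7 mm up at the end, against 109.3 mm when it gripped the gauge on the bench.

**Block and carousel:** I saw no movement of the block beyond measuring error. The network's point for the carousel agreed with the first one to about 2 mm.

**Disagreements:** the side camera put the top of the grip about 3 mm from where the wrist camera put it. I could not read the gauge's foot position directly, so I did not check the 28 mm it should show.

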